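Vent the vacuum box and crack its lid

TASK

Let air back into the wood-stabilising vacuum pot by turning the red-sleeved vent lever to half open (45 degrees, not much further, so that the air does not rush in). Then lift the clear lid by its orange-topped handle until it breaks free of the sticky rubber seal, without letting it fly up, and finish while holding it still and level over the pot, about 25 mm above its seat and touching nothing else, so that the pot airs off: do not put it down or let go. Leave the vent at half open and do not disturb the ear defenders, glue bottle and bar clamp on the bench.

Things in the scene. Friction and masses are not known exactly. Their poses are not given: they have to be found in the camera images.
- chamber: Fixed round steel vacuum pot, 220 mm across; its black rubber seal is 228 mm across, top (the lid's seat) 133 mm above the bench. Origin: centre of its underside. Its -x side is the front. Vent valve and pipe on the right (-y) side, reaching 231 mm from the middle; gauge (126 mm high) and pump coupling on the left (+y), reaching 195 mm. The gauge needle swings back as the vent opens.
- lid: Loose clear lid, about 0.75 kg: disc 240 mm across, 12 mm thick, with a 16.5 mm deep spigot below it inside the pot. Origin: centre of the disc's underside, 133 mm above the bench when seated. Bridge handle across its middle: orange round bar 15 mm thick, 132 mm long, along the lid's y, axis 38 mm above the disc, on two black posts 16 mm thick, 58 mm either side of the middle.
- lid_grip (a point): Middle of the handle's orange bar, on its axis, right above the lid's centre: 50 mm above the disc's underside. Pinch the bar from above, fingers closing across it (along the lid's x). With the vent half open the sticky seal adds about 10 N to the lid's weight, peaking after about 3 mm of lift and gone by 7 mm; with the vent shut the vacuum adds 35 N or more.
- vent (a joint): Angle of the vent valve's lever in rad: 0 shut (lever points to the pot's front, across the pipe), growing anticlockwise seen from above to 1.571 fully open (lever points outward, along the pipe, away from the pot); half open is 0.785. It stays where it is left; it takes about 5 N at the grip to turn. The vacuum is gone from about 0.6 on.
- vent_grip (a point): Point on the red sleeve of the vent lever, 72 mm from its turning axis, at mid-thickness, 126 mm above the bench; moves with the lever. The sleeve is a flat bar 16 mm wide, 10 mm thick, from 36 to 96 mm from the axis.
- vent_axis (a point): The vent lever's vertical turning axis at the lever's height, on the pot: 175 mm to the right of the pot's centre, 126 mm above the bench.
- ear_defenders: Bystander: black ear defenders with red band, about 170 by 145 mm, 92 mm high, loose. Origin on the bench between the cups and the band.
- glue_bottle: Bystander: white bottle with orange cap, 58 mm across, 150 mm high, standing loose. Origin: centre of its underside.
- bar_clamp: Bystander: small bar clamp with orange jaws, lying flat, about 190 by 65 mm, 23 mm high, loose. Origin: on the bench under the middle of its bar.

How it is judged:
On the way, in this order (a step that is already met when the one before it is completed fails the run):
1. the vent lever stands at half open, 45 degrees give or take 10, the lid still on its seat (value of joint vent between 0.61 and 0.96 rad and z of lid in the frame of chamber below 0.137 m), for 0.3 s.
2. the lid is broken free of the seal: more than 12 mm above its seat (z of lid in the frame of chamber above 0.145 m), for 0.1 s.
At the end, for the whole second after the job is handed in: The fingers hold the lid still and level (within 8 degrees), 16 to 42 mm above its seat and within 30 mm of the pot's centre line, touching neither pot nor bystanders; the vent lever stands at 45 degrees within 10 (0.61 to 0.96 rad); the three bystanders are within 30 mm of where they stood (z of lid in the frame of chamber between 0.149 and 0.175 m and horizontal distance between lid and chamber below 0.03 m and angle between lid's own z axis and vertical below 0.15 rad and linear speed of lid below 0.02 m/s and contact force between the fingers and lid above 3 N and contact force between lid and chamber below 0.3 N and contact force between lid and ear_defenders below 0.2 N and contact force between lid and glue_bottle below 0.2 N and contact force between lid and bar_clamp below 0.2 N and value of joint vent between 0.61 and 0.96 rad and distance of each of ear_defenders, glue_bottle, bar_clamp from where it was at the start of the episode below 0.03 m); the arm keeps its last pose, push and grip.
It fails at once if the lid flies up: more than 60 mm above its seat (z of lid in the frame of chamber above 0.193 m).
It fails at once if the vent is opened well past half (more than 65 degrees) (value of joint vent above 1.134 rad).
It fails at once if a bystander is pushed more than 30 mm or knocked over (distance of any of ear_defenders, glue_bottle, bar_clamp from where it was at the start of the episode above 0.03 m or angle between glue_bottle's own z axis and vertical above 0.5 rad).
It also fails if it takes over 48 s, if anything falls off the work surface, if the arm or the gripper's body presses on something with over 40 N, if the wrist force passes 120 N, or if a joint passes its speed limit or range.

ROBOT

A 6-joint arm with a two-finger parallel gripper is mounted at the origin on the work surface. World frame = base frame: x ahead of the robot, y to its left, z up, the work surface at z = 0. Lengths are in m, angles in rad, forces in N, time in s.
With the tool pointing down it reaches from about 0.325 to 0.85 m from the base axis. Payload 4.4 kg.
Tool frame: the origin (TCP) lies midway between the tips of the shut fingers; the grasp point (between the pads) lies 19 mm behind it; z points along the fingers, y is the direction in which the jaws open and shut (so a half turn about z gives the same grasp; the last joint's range is limited). The gripper opens to 94 mm and grips with 3 to 60 N. Pads are 16 mm wide; open, the fingers measure 119 mm over their backs; the gripper's body (75 mm by 177 mm) begins 78 mm behind the grasp point.
Start: joints at [0.984, 0.207, 1.542, -0, 1.393, -0.15], TCP at [0.243, 0.521, 0.205] pointing down, gripper open.
Joint ranges: [-2.73, 2.73], [-0.86, 2.22], [0.23, 2.46], [-1.11, 4.25], [0.08, 2.63], [-2.82, 2.82]. Speed limits (rad/s): [2.79, 2.79, 3.14, 3.14, 3.14, 3.14].

INTERFACE

Orientations are given as a unit quaternion [x, y, z, w].
In Python, from bench import robot, cams gives the robot as it stands.
- The arm moves only by the tool servo_tool, never from a script. Its argument "increments" is a list of rows, each a list of 4 numbers: the shift along the tool's x, y, z in cm, then the turn about the tool's z in rad. In form: [[tx, ty, tz, twist], ...]. A call has 1 to 8 rows; each row shifts and turns the commanded pose from where the row before left it, along the tool's axes as they then stand; what a row does not reach is not made up. A row lasts 1/12 s, in which the tool goes at most 41.7 mm and 7.16 degrees, less where a joint would pass 70% of its speed; a pose out of reach is approached as far as the arm can. A call is refused whole if a number of a shift passes 4.17 or a number of a turn 0.125, either way. A call with a gripper value outside its range is refused whole. "grip" is the finger opening in cm, from 0 to 9.4, set as the call begins (left out, the last holds). The fingers move at their own pace and stop on an object; "grip_force" is the grip in N (left out, the last holds). Time passes only in rows, so rows that do not move let the fingers close. It gives the time, the measured TCP pose, the force and the opening at its end, in the units of the state.
- robot.sense(): the state, without advancing time (a new reading comes with each control period).
- cams.snapshot(name): name is "side" or "top" or "wrist"; returns a dict with "pixels" (384x512x3 uint8, blue, green, red), "intrinsics" (3x3 intrinsics, pixels), "k1" (the pictures are not rectified: a ray, as slopes to the right and down, at radius r is drawn at 1 + k1 r^2 times it, then the intrinsics apply), "rvec" (rotation vector, rad) and "tvec" (3), from world to camera coordinates, as OpenCV has them; the wrist camera has in their place "hand_eye" (4x4, takes a point from camera to tool coordinates, whose origin is the TCP and whose axes are the flange's). Camera axes: x right, y down, z forward; pixel columns grow to the right and rows downward; lengths in m; the calibration is good to about 2 mm. A picture is of the moment at which its call begins: read the wrist's pose just before it. There is no depth.
- robot.hand_in(): hands the job in, once; it reports no verdict.
Trained networks look in a picture, given as the dict that the camera call returned (one of the last four; its "shot" number tells which), for a name from the list of things; names that differ only in an ending like _2 or _b are one class to them, and where a whole thing is asked for, a point or a joint stands for the part that bears it (a point fixed in the world has none). Each returns a list of dicts, best first, with "conf" (0 to 1); they miss things now and then, are a little off and sometimes report something else, mostly with a low value. They report only what shows in the picture. A call takes as long as a camera call.
- cams.find_in(picture, thing): "point" ([x, y, z] in m, in world coordinates, good to about 4 mm: the middle of the surface that is visible of it).
- cams.regions_of(picture, thing): "mask" (384x512 bool, what is visible of it).
The state is a dict: "t": time; "qpos": joint angles; "joint_velocities": joint speeds; "effort": joint torques, N m; "eef_pos": TCP position; "eef_rot": TCP orientation; "ft_force": force on the tool from outside, world axes, zero at the start; "moment": the same for the moment, N m; "width": finger opening in m.
Only numpy, scipy, OpenCV 4.12 (cv2) and the standard library are available. Lean on these libraries where they do the work, as an engineer would, in place of code of your own. Each camera call takes 0.05 s, during which the arm holds its last target. There are 200 camera calls.

## Working session

There is one attempt and no reset: what is moved stays moved. The work goes in short steps, Python scripts to look and compute and a tool call to move; the robot and the scene stay as the last step left them, time stands still between calls to the robot, and variables do not carry over. Pictures are saved under pics/ and viewed, about 8 in all and at most 12, crops included, and the job is handed in when it is done.

Besides the shell and the picture viewer there is one more tool, called as name(argument=value, ...) on one line, values as JSON. servo_tool: Moves the arm, as the interface text tells. Its arguments: {"type":"object","properties":{"increments":{"type":"array","items":{"type":"array","items":{"type":"number"}}},"grip":{"type":"number"},"grip_force":{"type":"number"}},"required":["increments"]}

```bash
mkdir -p pics; ls; python3 - <<'E'
from bench import robot, cams
import cv2,numpy as np
s=robot.sense(); print({k:np.round(v,3).tolist() for k,v in s.items()})
for n in ("top","side"):
    p=cams.snapshot(n); cv2.imwrite(f"pics/{n}1.png",p["pixels"])
    for t in ("chamber","lid","lid_grip","vent","vent_grip","vent_axis","ear_defenders","glue_bottle","bar_clamp"):
        try: print(n,t,[(np.round(d["point"],3).tolist(),round(d["conf"],2)) for d in cams.find_in(p,t)[:2]])
        except Exception as e: print(n,t,e)
E
```

```text
pics
{'t': 0.0, 'qpos': [0.983, 0.207, 1.543, 0.0, 1.393, -0.151], 'joint_velocities': [-0.001, 0.0, 0.0, 0.001, -0.0, -0.001], 'effort': [0.0, -37.09, -28.141, 0.07, 0.037, -0.0], 'eef_pos': [0.243, 0.52, 0.204], 'eef_rot': [0.217, 0.976, -0.001, -0.0], 'ft_force': [0.21, 0.123, 0.513], 'moment': [0.02, -0.008, 0.023], 'width': 0.094}
top chamber [([0.6, -0.188, 0.125], 0.82)]
top lid [([0.598, -0.05, 0.147], 0.61), ([0.45, 0.14, 0.021], 0.24)]
top lid_grip [([0.598, -0.048, 0.142], 0.87)]
top vent [([0.558, -0.22, 0.128], 0.57)]
top vent_grip [([0.561, -0.226, 0.129], 0.71)]
top vent_axis [([0.595, -0.189, 0.123], 0.84)]
top ear_defenders [([0.554, -0.386, 0.08], 0.77)]
top glue_bottle [([0.574, 0.264, 0.098], 0.64)]
top bar_clamp [([0.449, 0.139, 0.022], 0.92)]
side chamber [([0.564, -0.148, 0.095], 0.87)]
side lid [([0.596, -0.069, 0.14], 0.66)]
side lid_grip [([0.595, -0.067, 0.141], 0.64)]
side vent [([0.557, -0.228, 0.134], 0.73)]
side vent_grip []
side vent_axis [([0.568, -0.148, 0.091], 0.83)]
side ear_defenders [([0.547, -0.407, 0.069], 0.6)]
side glue_bottle [([0.575, 0.252, 0.075], 0.69)]
side bar_clamp [([0.442, 0.123, 0.025], 0.91)]
```

View pics/top1.png

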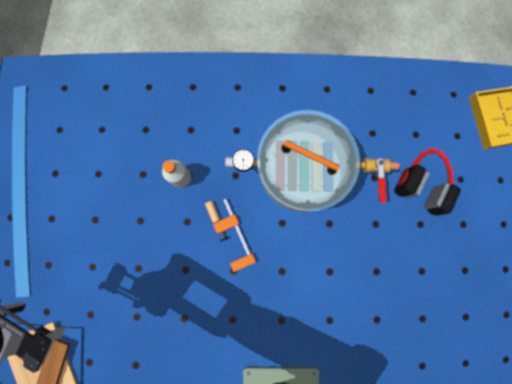

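View pics/side1.png

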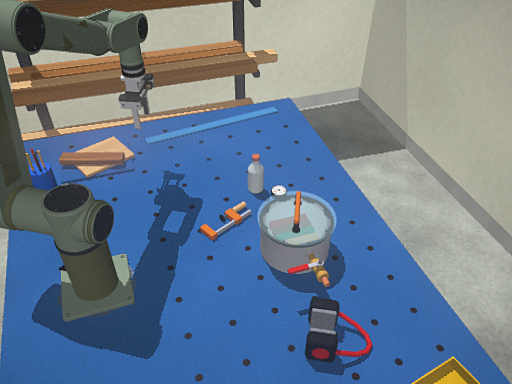

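The top view has the pot centred near (310,160), its handle running from (285,146) to (333,168), the vent axis at (381,165) and the red sleeve down to (383,200). The side view agrees, and the ear cup lies close outside the vent.

```bash
cat > h.py <<'E'
from bench import robot, cams
import cv2,numpy as np
from scipy.spatial.transform import Rotation as R
def shot(n):
    s=robot.sense(); p=cams.snapshot(n)
    if n=="wrist":
        T=np.eye(4);T[:3,:3]=R.from_quat(s["eef_rot"]).as_matrix();T[:3,3]=s["eef_pos"]
        p["M"]=T@np.array(p["hand_eye"])
    else:
        M=np.eye(4);M[:3,:3]=cv2.Rodrigues(np.array(p["rvec"],float))[0];M[:3,3]=np.ravel(p["tvec"]); p["M"]=np.linalg.inv(M)
    return p
def toplane(p,uv,z):
    uv=np.array(uv,float).reshape(-1,1,2)
    r=cv2.undistortPoints(uv,np.array(p["intrinsics"],float),np.array([p["k1"],0,0,0.])).reshape(-1,2)
    d=np.c_[r,np.ones(len(r))]@p["M"][:3,:3].T; c=p["M"][:3,3]
    return (c+d*((z-c[2])/d[:,2])[:,None])[:,:2]
def mask_pts(m): 
    v,u=np.nonzero(m); return np.c_[u,v]
def axis(P):
    c=P.mean(0); w,V=np.linalg.eigh(np.cov((P-c).T)); return c,V[:,1],2*np.sqrt(3*w[::-1])
def color(p,thing,lo,hi):
    hsv=cv2.cvtColor(p["pixels"],cv2.COLOR_BGR2HSV)
    return hsv
def show(p,name,thing,z,hue):
    hsv=cv2.cvtColor(p["pixels"],cv2.COLOR_BGR2HSV).astype(int)
    sel=(np.abs((hsv[...,0]-hue+90)%180-90)<(5 if hue else 4))&(hsv[...,1]>150)&(hsv[...,2]>80)
    rs=cams.regions_of(p,thing)
    if not rs: print("none");return
    m=sel&cv2.dilate(rs[0]["mask"].astype(np.uint8),np.ones((9,9))).astype(bool)
    P=toplane(p,mask_pts(m),z); c,a,L=axis(P)
    print(name,thing,rs[0]["conf"],m.sum(),"c",c.round(4),"axis deg",np.degrees(np.arctan2(a[1],a[0])).round(1),"LxW",L.round(3))
E
python3 - <<'E'
from h import *
p=shot("top")
show(p,"top","lid_grip",.187,11); show(p,"top","vent_grip",.130,0)
for uv,z in [((310,160),.145),((381,163),.13),((383,200),.13),((285,146),.185),((333,168),.185),((410,180),.09),((415,150),.05)]: print(uv,toplane(p,[uv],z).round(3))
for t in("lid",):
    m=cams.regions_of(p,t)[0]["mask"].astype(np.uint8)
    c=max(cv2.findContours(m,0,2)[0],key=cv2.contourArea)
    P=toplane(p,cv2.convexHull(c).reshape(-1,2),.145).astype(np.float32); print(t,cv2.minEnclosingCircle(P))
E
```

```text
top lid_grip 0.64 309 c [ 0.6043 -0.0499] axis deg 64.8 LxW [0.134 0.012]
top vent_grip 0.83 125 c [ 0.5384 -0.2265] axis deg -179.7 LxW [0.057 0.013]
(310, 160) [[ 0.603 -0.054]]
(381, 163) [[ 0.602 -0.226]]
(383, 200) [[ 0.514 -0.228]]
(285, 146) [[0.625 0.007]]
(333, 168) [[ 0.577 -0.098]]
(410, 180) [[ 0.569 -0.314]]
(415, 150) [[ 0.656 -0.349]]
lid ((0.6049346923828125, -0.04987503960728645), 0.12047737091779709)
```

servo_tool(increments=[[-2.4,-2.3,-1,0],[-2.4,-2.3,-1,0],[-2.4,-2.3,-1,0],[-2.4,-2.3,0,0],[-2.4,-2.3,0,0],[-2.4,-2.3,0,0],[-2.4,-2.3,0,0],[-2.4,-2.3,0,0]], grip=5, grip_force=20)

```text
t: 1.87
eef_pos: [0.3397, 0.2716, 0.2357]
eef_rot: [0.216, 0.976, 0.0, 0.0]
ft_force: [1.4, -0.1, -0.7]
width: 0.05
```

servo_tool(increments=[[-2.4,-2.3,0,0],[-2.4,-2.3,0,0],[-2.4,-2.3,0,0],[-2.4,-2.3,0,0],[-2.4,-2.3,0,0],[-2.4,-2.3,0,0],[-2.4,-2.3,0,0],[-2.4,-2.3,0,0]])

```text
t: 2.53
eef_pos: [0.4359, 0.0235, 0.2357]
eef_rot: [0.217, 0.976, 0.0, 0.0]
ft_force: [-0.1, -0.5, -0.3]
width: 0.0502
```

servo_tool(increments=[[-2.4,-2.3,0,0],[-2.4,-2.3,0,0],[-2.4,-2.3,0,0],[-2.4,-2.3,0,0],[-2.4,-2.3,0,0],[-2.4,-2.3,0,0],[-2.4,-2.3,0,0],[-2.4,-2.3,0,0]])

```text
t: 3.2
eef_pos: [0.532, -0.2245, 0.2354]
eef_rot: [0.217, 0.976, 0.0, 0.0]
ft_force: [0.6, 0.6, -0.1]
width: 0.0498
```

servo_tool(increments=[[0,0,0,0.12],[0,0,0,0.12],[0,0,0,0.12],[0,0,0,0.12],[0,0,0,0.12],[0,0,0,0.12],[0,0,0,0.12],[0,0,0,0.12]])

```text
t: 3.87
eef_pos: [0.5316, -0.2229, 0.2354]
eef_rot: [0.645, 0.764, -0.0, -0.0]
ft_force: [0.0, 0.1, 0.4]
width: 0.0497
```

servo_tool(increments=[[0,0,0,0.12],[0,0,0,0.12],[0,0,0,0.12],[0,0,0,0.12],[0,0,0,0.12],[0,0,0,0.12],[0,0,0,0.12],[0,0,0,0.12]])

```text
t: 4.53
eef_pos: [0.5317, -0.2228, 0.2354]
eef_rot: [0.925, 0.38, -0.0, -0.0]
ft_force: [-0.6, 0.4, -0.6]
width: 0.0501
```

servo_tool(increments=[[0,0,0,0.12],[0,0,0,0.12],[0,0,0,0.12],[0,0,0,0.12],[0,0,0,0.12],[0,0,0,0.12],[0,0,0,0.06],[0,0,0,0]])

```text
t: 5.2
eef_pos: [0.5316, -0.2229, 0.2354]
eef_rot: [1.0, 0.002, -0.0, -0.0]
ft_force: [-0.6, 1.1, 0.6]
width: 0.0501
```

```bash
cat > st.py <<'E'
from h import *
def st():
    s=robot.sense(); m=R.from_quat(s["eef_rot"]).as_matrix()
    print("t",round(s["t"],2),"pos",np.round(s["eef_pos"],4),"yawY",np.degrees(np.arctan2(m[1,1],m[0,1])).round(1),"z",m[:,2].round(3),"F",np.round(s["ft_force"],1),"w",round(s["width"],4),"q6",round(s["qpos"][5],2))
    return s,m
E
python3 - <<'E'
from st import *
st(); p=shot("wrist"); cv2.imwrite("pics/w1.png",p["pixels"])
show(p,"w","vent_grip",.131,0); show(p,"w","lid_grip",.187,11)
E
```

```text
t 5.2 pos [ 0.5316 -0.2229  0.2354] yawY -89.8 z [-0.  0. -1.] F [-0.6  1.1  0.6] w 0.0501 q6 1.02
w vent_grip 0.85 685 c [ 0.5391 -0.2249] axis deg -179.5 LxW [0.056 0.013]
w lid_grip 0.66 2136 c [ 0.5967 -0.0592] axis deg 70.3 LxW [0.107 0.067]
```

View pics/w1.png

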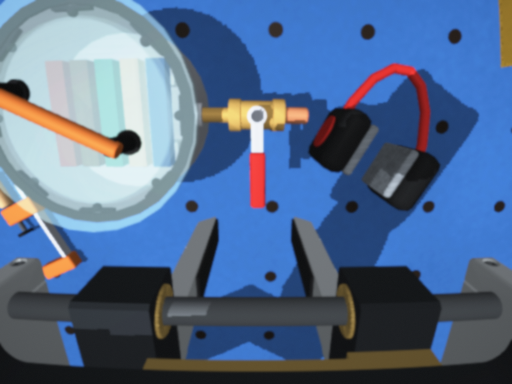

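The wrist view shows the lever axis at (257,115) and the red sleeve at rows 152–207, lined up with the jaws. Both are clear of the ear cup at (345,140).

servo_tool(increments=[[0.1,0.2,2,0],[0,0,2,0],[0,0,2,0],[0,0,2,0],[0,0,1.5,0],[0,0,1.5,0],[0,0,1,0],[0,0,0.6,0]])

```text
t: 6.02
eef_pos: [0.5319, -0.2243, 0.1079]
eef_rot: [1.0, 0.003, -0.001, -0.001]
ft_force: [0.2, 0.1, 0.5]
width: 0.0502
```

servo_tool(increments=[[0,0,0,0],[0,0,0,0],[0,0,0,0],[0,0,0,0],[0,0,0,0],[0,0,0,0]], grip=1, grip_force=15)

```text
t: 6.52
eef_pos: [0.5332, -0.2255, 0.1104]
eef_rot: [1.0, 0.003, 0.001, 0.001]
ft_force: [-0.3, -1.7, 1.5]
width: 0.0158
```

```bash
python3 - <<'E'
from st import *
st()
# arc: tool frame steps, n steps of -da twist, about axis 72mm ahead in tool x
for n in (12,): 
    d=np.pi/4/n; print(n,d, 7.2*(1-np.cos(d)), 7.2*np.sin(d))
E
```

```text
t 6.52 pos [ 0.5332 -0.2255  0.1104] yawY -89.7 z [ 0.001 -0.002 -1.   ] F [-0.3 -1.7  1.5] w 0.0158 q6 1.02
12 0.06544984694978735 0.01541575268205495 0.47090253045703007
```

servo_tool(increments=[[0.015,0.47,0,-0.065],[0.015,0.47,0,-0.065],[0.015,0.47,0,-0.065],[0.015,0.47,0,-0.065],[0.015,0.47,0,-0.065],[0.015,0.47,0,-0.065],[0.015,0.47,0,-0.065],[0.015,0.47,0,-0.065]])

```text
t: 7.18
eef_pos: [0.5427, -0.2603, 0.1103]
eef_rot: [0.965, 0.261, 0.0, -0.001]
ft_force: [-1.6, 2.5, 1.8]
width: 0.0159
```

servo_tool(increments=[[0.015,0.47,0,-0.065],[0.015,0.47,0,-0.065],[0.015,0.47,0,-0.065],[0.015,0.47,0,-0.065],[0,0,0,0],[0,0,0,0]])

```text
t: 7.68
eef_pos: [0.5545, -0.2757, 0.1103]
eef_rot: [0.924, 0.382, 0.001, 0.001]
ft_force: [-0.1, 1.2, 3.4]
width: 0.0159
```

```bash
python3 - <<'E'
from st import *
s,m=st(); p=np.array(s["eef_pos"])
for ax in ([.605,-.225],): d=p[:2]-ax; print("lever deg",np.degrees(np.arctan2(-d[1],-d[0])),np.hypot(*d))
q=shot("top"); show(q,"top","vent_grip",.130,0)
cv2.imwrite("pics/t2.png",cv2.resize(q["pixels"][110:240,220:480],None,fx=3,fy=3,interpolation=3))
E
```

```text
t 7.68 pos [ 0.5545 -0.2757  0.1103] yawY -45.1 z [ 0.002 -0.    -1.   ] F [-0.1  1.2  3.4] w 0.0159 q6 0.19
lever deg 45.12103826093211 0.07154420969492567
top vent_grip 0.73 42 c [ 0.5694 -0.2588] axis deg -135.6 LxW [0.02  0.013]
```

View pics/t2.png

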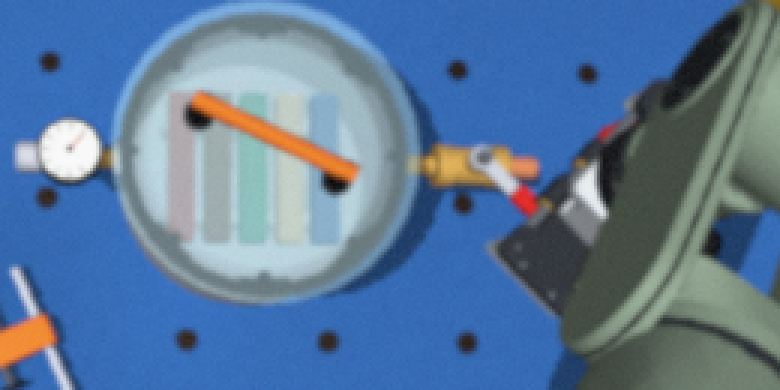

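The picture shows the lever at 45 degrees, with its grey shank running from (484,157) to (530,205). The gauge needle has swung and the lid is still seated. I'll let go of the lever and rise.

servo_tool(increments=[[0,0,0,0],[0,0,0,0],[0,0,0,0],[0,0,0,0],[0,0,0,0]], grip=4.5)

```text
t: 8.2
eef_pos: [0.5534, -0.2756, 0.109]
eef_rot: [0.924, 0.382, -0.0, -0.0]
ft_force: [0.3, 0.8, -0.5]
width: 0.0435
```

servo_tool(increments=[[0,0,-1,0],[0,0,-1.5,0],[0,0,-2,0],[0,0,-2,0],[0,0,-2,0],[0,0,-2,0],[0,0,-2,0],[0,0,-2,0]])

```text
t: 8.87
eef_pos: [0.5537, -0.2756, 0.2564]
eef_rot: [0.924, 0.382, 0.0, 0.0]
ft_force: [0.1, 0.7, 0.4]
width: 0.0448
```

servo_tool(increments=[[1.8,-1.6,0,0],[2.6,-1.6,0,0],[2.6,-1.6,0,0],[2.6,-1.6,0,0],[2.6,-1.6,0,0],[2.6,-1.6,0,0],[2.6,-1.6,0,0],[2.1,-1.3,0,0]])

```text
t: 9.53
eef_pos: [0.6038, -0.0472, 0.2554]
eef_rot: [0.924, 0.383, 0.001, 0.0]
ft_force: [-0.0, -0.4, 0.3]
width: 0.0449
```

servo_tool(increments=[[0,0,0,-0.1],[0,0,0,-0.1],[0,0,0,-0.1],[0,0,0,-0.047],[0,0,0,0],[0,0,0,0]])

```text
t: 10.03
eef_pos: [0.6035, -0.0494, 0.2551]
eef_rot: [0.844, 0.536, 0.0, 0.0]
ft_force: [-0.3, 0.6, -0.4]
width: 0.0451
```

```bash
python3 - <<'E'
from st import *
st(); p=shot("wrist"); cv2.imwrite("pics/w2.png",p["pixels"])
show(p,"w","vent_grip",.131,0); show(p,"w","lid_grip",.187,11)
q=shot("top"); show(q,"top","vent_grip",.130,0)
E
```

```text
t 10.03 pos [ 0.6035 -0.0494  0.2551] yawY -25.2 z [ 0.001 -0.    -1.   ] F [-0.3  0.6 -0.4] w 0.0451 q6 0.22
w vent_grip 0.56 354 c [ 0.558  -0.2693] axis deg -135.1 LxW [0.054 0.016]
w lid_grip 0.68 1918 c [ 0.6077 -0.0429] axis deg 65.2 LxW [0.132 0.013]
none
```

View pics/w2.png

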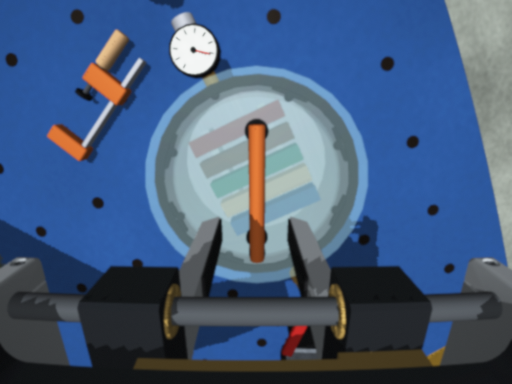

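The handle (column 257, rows 122–262) sits centred between the fingers and parallel to them. The red sleeve is at (295,340) and the vent measures 45 degrees. I'll descend and grip.

servo_tool(increments=[[0.35,0,1.5,0],[0,0,1.5,0],[0,0,1.5,0],[0,0,1.5,0],[0,0,1,0],[0,0,1,0],[0,0,0.7,0],[0,0,0.4,0]])

```text
t: 10.95
eef_pos: [0.6046, -0.0462, 0.1624]
eef_rot: [0.844, 0.536, -0.0, -0.0]
ft_force: [0.1, 0.3, 0.5]
width: 0.045
```

servo_tool(increments=[[0,0,0,0],[0,0,0,0],[0,0,0,0],[0,0,0,0],[0,0,0,0],[0,0,0,0],[0,0,0,0],[0,0,0,0]], grip=0.5, grip_force=50)

```text
t: 11.62
eef_pos: [0.6062, -0.0467, 0.1643]
eef_rot: [0.844, 0.536, 0.001, 0.001]
ft_force: [3.4, -1.3, 1.3]
width: 0.0137
```

servo_tool(increments=[[0,0,-0.05,0],[0,0,-0.05,0],[0,0,-0.05,0],[0,0,-0.05,0],[0,0,-0.05,0],[0,0,-0.05,0]])

```text
t: 12.12
eef_pos: [0.6037, -0.0458, 0.1649]
eef_rot: [0.844, 0.536, -0.001, -0.001]
ft_force: [3.3, -0.4, -8.7]
width: 0.014
```

servo_tool(increments=[[0,0,-0.1,0],[0,0,-0.1,0],[0,0,-0.1,0],[0,0,-0.1,0],[0,0,-0.1,0],[0,0,-0.1,0]])

```text
t: 12.62
eef_pos: [0.6027, -0.046, 0.1704]
eef_rot: [0.844, 0.536, -0.002, -0.002]
ft_force: [-0.2, -1.2, -13.4]
width: 0.0135
```

servo_tool(increments=[[0,0,-0.1,0],[0,0,-0.1,0],[0,0,-0.1,0],[0,0,-0.1,0],[0,0,0,0],[0,0,0,0]])

```text
t: 13.12
eef_pos: [0.6064, -0.0464, 0.1784]
eef_rot: [0.844, 0.536, 0.002, 0.001]
ft_force: [2.2, 1.0, -3.5]
width: 0.0135
```

servo_tool(increments=[[0,0,-0.2,0],[0,0,-0.2,0],[0,0,-0.2,0],[0,0,-0.2,0],[0,0,-0.2,0],[0,0,-0.1,0],[0,0,0,0],[0,0,0,0]])

```text
t: 13.78
eef_pos: [0.6049, -0.0462, 0.1875]
eef_rot: [0.844, 0.536, -0.0, -0.0]
ft_force: [-0.2, 0.1, -7.3]
width: 0.0139
```

servo_tool(increments=[[0,0,0,0],[0,0,0,0],[0,0,0,0],[0,0,0,0],[0,0,0,0],[0,0,0,0],[0,0,0,0],[0,0,0,0]])

```text
t: 14.45
eef_pos: [0.6049, -0.0462, 0.1874]
eef_rot: [0.844, 0.536, -0.0, -0.0]
ft_force: [0.4, 0.1, -7.5]
width: 0.0138
```

```bash
python3 - <<'E'
from st import *
st(); p=shot("wrist"); show(p,"w","vent_grip",.131,0)
q=shot("side"); cv2.imwrite("pics/s3.png",cv2.resize(q["pixels"][140:300,200:380],None,fx=3.5,fy=3.5,interpolation=3))
for n,x in(("w",p),("s",q)):
  for t in ("lid","lid_grip","ear_defenders","glue_bottle","bar_clamp","vent_grip"): print(n,t,[(np.round(d["point"],3).tolist(),round(d["conf"],2)) for d in cams.find_in(x,t)[:1]])
st()
E
```

```text
t 14.45 pos [ 0.6049 -0.0462  0.1874] yawY -25.2 z [-0.  0. -1.] F [ 0.4  0.1 -7.5] w 0.0138 q6 0.22
none
w lid [([0.627, -0.012, 0.169], 0.8)]
w lid_grip [([0.628, -0.014, 0.168], 0.66)]
w ear_defenders [([0.663, -0.401, 0.02], 0.53)]
w glue_bottle []
w bar_clamp [([0.459, 0.136, 0.017], 0.76)]
w vent_grip []
s lid [([0.59, -0.065, 0.167], 0.75)]
s lid_grip [([0.591, -0.071, 0.164], 0.57)]
s ear_defenders [([0.548, -0.41, 0.068], 0.76)]
s glue_bottle [([0.574, 0.252, 0.077], 0.83)]
s bar_clamp [([0.441, 0.124, 0.023], 0.74)]
s vent_grip [([0.575, -0.263, 0.13], 0.59)]
t 15.2 pos [ 0.6049 -0.0462  0.1874] yawY -25.2 z [ 0.  0. -1.] F [-0.5 -0.  -7.6] w 0.0135 q6 0.22
```

View pics/s3.png

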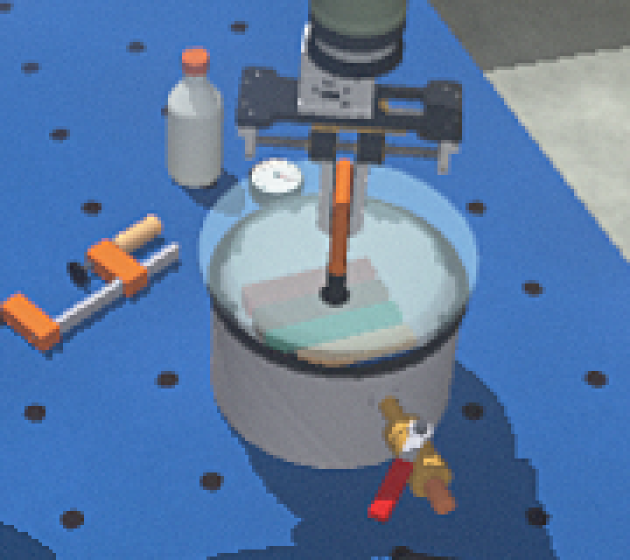

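The lid is up, level and clear of the seal ring, and the lever (410,430)→(380,510) is at half open. The clamp and bottle are undisturbed. The wrist carries 7.5 N, which is the lid's weight alone.

```bash
python3 -c "
from bench import robot; print(robot.hand_in())"
```

```text
the job is handed in; nothing more can be done
None
```

I turned the vent lever to half open, eased the lid off its sticky seal and handed the job in with the gripper still holding the lid over the pot. No verdict came back.

- **Vent:** the lever measured 45° both from the gripper's position while holding it and from the wrist camera after release. My last wrist-camera check couldn't see the lever because it was hidden. The final side picture still shows it at about half open.
- **Lid:** the pull peaked at about 13 N in the readings and the lid came free without jumping. It is about 23 mm above its seat, judged from how far the gripper rose, and the tool pointed straight down. The wrist force was a steady 7.5 N, which is the lid's weight alone, so it is touching nothing.
- **Position:** the gripper is within about 5 mm of the pot's centre line. The top and wrist cameras disagreed by about 8 mm along the handle, so I gripped between the two, which is well inside the 30 mm allowed.
- **Bystanders:** in the side view the bar clamp, glue bottle and ear defenders were within 3 mm of where they started. The wrist view put the ear defenders elsewhere with low confidence (0.53), and I took that as a false detection.

It took about 15 s of the 48 s allowed.

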